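# Emboss the gift card with the mallet

### The arm

A 6-joint arm with a two-finger parallel gripper is mounted at the origin on a cart in front of the work surface, level with it; the furniture and walls round the work are solid. World frame = base frame: x ahead of the robot, y to its left, z up, the work surface at z = 0. Lengths are in m, angles in rad, forces in N, time in s.
With the tool pointing down it reaches from about 0.275 to 0.875 m from the base axis. Payload 12.5 kg.
Tool frame: the origin (TCP) lies midway between the tips of the shut fingers; the grasp point (between the pads) lies 19 mm behind it; z points along the fingers, y is the line along which they close (so a half turn about z gives the same grasp; the last joint's range is limited). The gripper opens to 85 mm and grips with 20 to 120 N. Pads are 22 mm wide; open, the fingers measure 114 mm over their backs; the gripper's body (76 mm by 85 mm) begins 54 mm behind the grasp point. The pads swing forward as they close: fully open they stand 13 mm farther back than shut.
Start: joints at [-1.311, 0.351, 1.652, -0, 1.139, -0.085], TCP at [0.186, -0.518, 0.231] pointing down, gripper open.
Joint ranges: [-2.75, 2.75], [-0.79, 2.1], [0.01, 2.65], [-1.57, 4.71], [0.07, 3.14], [-2.87, 2.87]. Speed limits (rad/s): [2.22, 2.22, 2.79, 3.14, 3.14, 3.14].

### API

Orientations are given as a rotation vector (axis times angle).
In Python, from plant import manip, optics, job_done gives the robot as it stands. Calls block until the motion is done:
- manip.move_ptp(position, orientation): joint-space move of the TCP to a pose.
- manip.servo_line(position, rot=None, rate=0.15, threshold=None): straight line of the TCP; rot=None keeps the orientation; rate is the mean speed in m/s. With threshold (N) it stops when the force on the tool has changed by that much, and returns True; else False.
- manip.goto_joints(angles): joint-space move.
- manip.move_gripper(opening): finger opening in m; the grip force is fixed at half the most; returns when the fingers have stopped.
- manip.sleep(seconds).
- manip.solve_ik(position, orientation): joint angles nearest the present ones, or None.
- manip.read_state(): the state.
- optics.snapshot(name): name is "side" or "top" or "wrist"; returns the picture (480x640x3 uint8, red, green, blue); there is no depth.
- optics.camera_info(name): a dict with "fx", "fy", "cx", "cy" (pixels), "k1" (the pictures are not rectified: a ray, as slopes to the right and down, at radius r is drawn at 1 + k1 r^2 times it, then the intrinsics apply), "eye" and "orientation" of the camera in the world; the wrist camera has in their place "tool_from_camera" (4x4, takes a point from camera to tool coordinates, whose origin is the TCP and whose axes are the flange's). Camera axes: x right, y down, z forward; pixel columns grow to the right and rows downward; lengths in m; the calibration is good to about 2 mm. A picture is of the moment at which its call begins: read the wrist's pose just before it. camera_info takes no time and is no camera call.
A pose or a line that the arm cannot do raises manip.MotionError and nothing moves.
- job_done(): hands the job in; it is judged then, once.
The state is a dict: "clock": time; "joint_pos": joint angles; "joint_vel": joint speeds; "tau": joint torques, N m; "tool_pos": TCP position; "tcp_rot": TCP orientation; "wrist_force": force on the tool from outside, world axes, zero at the start; "wrist_torque": the same for the moment, N m; "gripper_width": finger opening in m; "finger_force": force on a finger pad.
Only numpy, scipy, OpenCV 4.12 (cv2) and the standard library are available. Lean on these libraries where they do the work, as an engineer would, in place of code of your own. Each camera call takes 0.05 s, during which the arm holds its last target. There are 200 camera calls.

### The job

Pick up the upright wooden mallet and, with the underside of its head, strike down the sprung pin of the press that holds the blank brown gift card, driving the pin fully home. Let the pin spring back up, then stand the mallet upright in the middle of its round cork coaster again. Do not push the card press's pin with the gripper, and leave the pin of the empty press alone.

Things in the scene. Friction and masses are not known exactly. Their poses are not given: they have to be found in the camera images.
- mallet: Loose wooden mallet standing head down on the coaster, handle up: pale cylindrical head 52 mm wide, 44 mm high; brown round handle 24 mm in diameter; 126 mm high in all, 0.2 kg. Origin: centre of the head's flat underside (striking face), z up the handle. Grip the handle 60 to 120 mm above the origin. (The smaller waisted seal stamp, 92 mm high, is not the mallet.)
- coaster: Fixed round cork coaster, 84 mm in diameter, 6 mm thick, under the mallet. Origin: centre of its underside, on the dresser top; its upper face is 6 mm higher.
- card_press_cap (a point): Centre of the top of the pin's brass cap (28 mm wide, top 97 mm above the dresser when up; moves with the pin) on the press with the brown card. Fixed press: steel base 120 x 80 x 14 mm, column at one end, arm top at 68 mm, brass bush on it to 74 mm, the pin slides in it. The card lies under the pin and sticks out away from the column. A like press has no card; left or right varies.
- card_press_pin (a joint): How far the pin of the card press is pushed down, m: 0 up, 0.012 at its stop (fully home). A spring pushes it up: about 2 N to start it, about 6 N to hold it fully down; it returns by itself.
- empty_press_cap (a point): The same point (centre of the cap's top face) on the other press, which holds no card; to be left alone.
- empty_press_pin (a joint): The same joint on the empty press: 0 up, 0.012 fully down.
There are look-alikes about, which are no part of the job. What is meant by the mallet is not red, and is the larger of those in its own colour.

How it is judged:
By the outcome, as a careful person would: the job done as asked, in the order asked, and still so for the second after the job is handed in, with the robot touching nothing.
It also fails if it takes over 48 s, if anything falls off the work surface, if the arm or the gripper's body presses on something with over 40 N, if the wrist force passes 120 N, or if a joint passes its speed limit or range.

## Working session

There is one attempt and no reset: what is moved stays moved. The work goes in short steps, each a Python script; the robot and the scene stay as the last script left them, time stands still between calls to the robot, and variables do not carry over. Pictures are saved under pics/ and viewed, at most 10 in all, crops included, and the job is handed in when it is done.

```bash
mkdir -p pics; ls; python3 - <<'E'
from plant import manip, optics
import cv2
for n in ("top","side"):
    im=optics.snapshot(n); cv2.imwrite(f"pics/{n}0.png",im[:,:,::-1]); print(optics.camera_info(n))
print(optics.camera_info("wrist")); s=manip.read_state(); print(s["clock"],s["tcp_rot"],s["tool_pos"])
E
```

```text
pics
{'fx': 450.3132153008086, 'fy': 450.3132153008086, 'cx': 321.1333754272137, 'cy': 240.9287507569501, 'k1': -0.034715253541639186, 'eye': array([ 0.41779338, -0.05439405,  0.91902666]), 'orientation': array([-2.18234341,  2.13612839, -0.12114285])}
{'fx': 546.9790348672976, 'fy': 546.9790348672976, 'cx': 320.0027290816381, 'cy': 234.06136228598976, 'k1': -0.1324788175227767, 'eye': array([0.41444152, 0.81779069, 0.60157812]), 'orientation': array([-0.10008812,  2.67611808, -1.5428444 ])}
{'fx': 393.51683168645474, 'fy': 393.51683168645474, 'cx': 315.876305638105, 'cy': 239.49148169790357, 'k1': -0.08417341924589507, 'tool_from_camera': array([[-7.80367542e-04, -9.51682582e-01, -3.07082489e-01,
         7.93058481e-02],
       [ 9.99998924e-01, -1.12403444e-03,  9.42278729e-04,
         1.24658411e-03],
       [-1.24192155e-03, -3.07081423e-01,  9.51682435e-01,
        -1.41389836e-01],
       [ 0.00000000e+00,  0.00000000e+00,  0.00000000e+00,
         1.00000000e+00]])}
0.1 [-3.09406232e+00 -5.38724262e-01  1.65081906e-04] [ 0.1858383  -0.51735532  0.23084341]
```

View pics/top0.png

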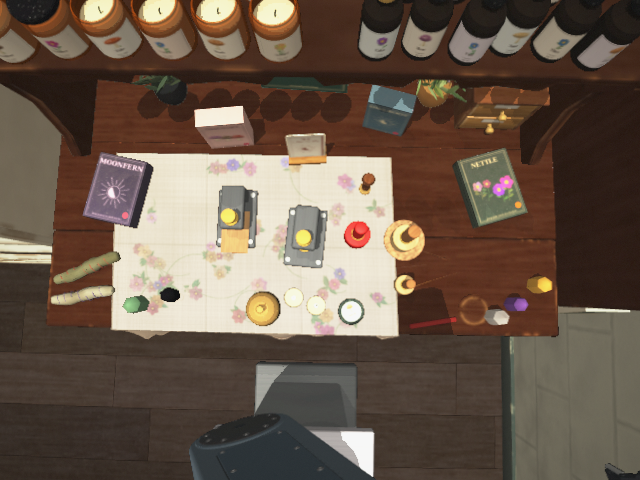

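View pics/side0.png

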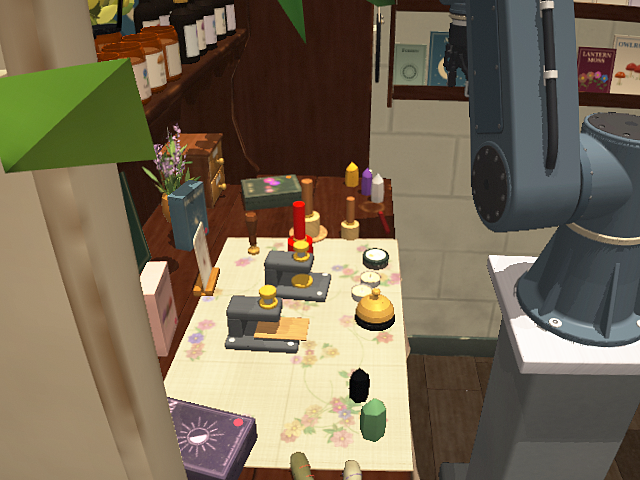

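The top view shows four mallet-like things: the large pale mallet on the coaster (404,240), a small pale one (404,285), a red one (357,235) and the dark waisted stamp (367,183). I choose (404,240). The card press is on the left with its cap at about (229,216); the empty press's cap is at about (303,238). In the side view the card press's cap is at (268,292) and the mallet's handle top at (307,182).

```bash
cat > h.py <<'E'
import numpy as np, cv2
from scipy.spatial.transform import Rotation as R
from plant import manip, optics
def cam(n,st=None):
    c=optics.camera_info(n)
    if n=="wrist":
        T=np.eye(4);T[:3,:3]=R.from_rotvec(st["tcp_rot"]).as_matrix();T[:3,3]=st["tool_pos"]
        M=T@c["tool_from_camera"]; return c,M[:3,:3],M[:3,3]
    return c,R.from_rotvec(c["orientation"]).as_matrix(),np.array(c["eye"])
def ray(C,u,v):
    c,Rm,e=C; d=np.array([(u-c["cx"])/c["fx"],(v-c["cy"])/c["fy"]]); p=d.copy()
    for _ in range(8): p=d/(1+c["k1"]*(p@p))
    r=Rm@np.array([p[0],p[1],1]); return e,r/np.linalg.norm(r)
def onz(C,u,v,z):
    e,r=ray(C,u,v); return e+r*(z-e[2])/r[2]
def proj(C,P):
    c,Rm,e=C; q=Rm.T@(np.array(P)-e); p=q[:2]/q[2]; p=p*(1+c["k1"]*(p@p))
    return p*c["fx"]+[c["cx"],c["cy"]]
def tri(a,b):
    (e1,r1),(e2,r2)=a,b
    t=np.linalg.lstsq(np.c_[r1,-r2],e2-e1,rcond=None)[0]
    p,q=e1+t[0]*r1,e2+t[1]*r2; return (p+q)/2,np.linalg.norm(p-q)
def blobs(im,lo,hi,amin=40):
    m=cv2.inRange(cv2.cvtColor(im,cv2.COLOR_RGB2HSV),lo,hi)
    n,_,s,c=cv2.connectedComponentsWithStats(m)
    return [(c[i].round(1).tolist(),s[i].tolist()) for i in range(1,n) if s[i][4]>=amin]
E
python3 - <<'E'
from h import *
t=cv2.imread("pics/top0.png")[:,:,::-1].copy(); s=cv2.imread("pics/side0.png")[:,:,::-1].copy()
print("yellow top",[b for b in blobs(t,(22,180,150),(32,255,255)) if b[0][1]>150])
print("yellow side",[b for b in blobs(s,(22,180,120),(32,255,255),20) if b[0][1]>200])
C=cam("top")
print(onz(C,404,240,.006),onz(C,229,216,.097),onz(C,303,238,.097))
a=cv2.resize(t[190:310,340:440],None,fx=4,fy=4,interpolation=cv2.INTER_CUBIC)
b=cv2.resize(s[170:290,250:350],None,fx=4,fy=4,interpolation=cv2.INTER_CUBIC)
cv2.imwrite("pics/c1.png",np.hstack([a,b])[:,:,::-1])
E
```

```text
yellow top []
yellow side [([301.0, 244.0], [294, 240, 14, 9, 53]), ([302.7, 257.7], [297, 254, 12, 6, 25]), ([267.1, 289.3], [260, 285, 16, 10, 77]), ([270.1, 304.1], [261, 299, 16, 8, 36])]
[ 0.53004087 -0.21847767  0.006     ] [0.55679753 0.12201954 0.097     ] [ 0.51861485 -0.01629484  0.097     ]
```

View pics/c1.png

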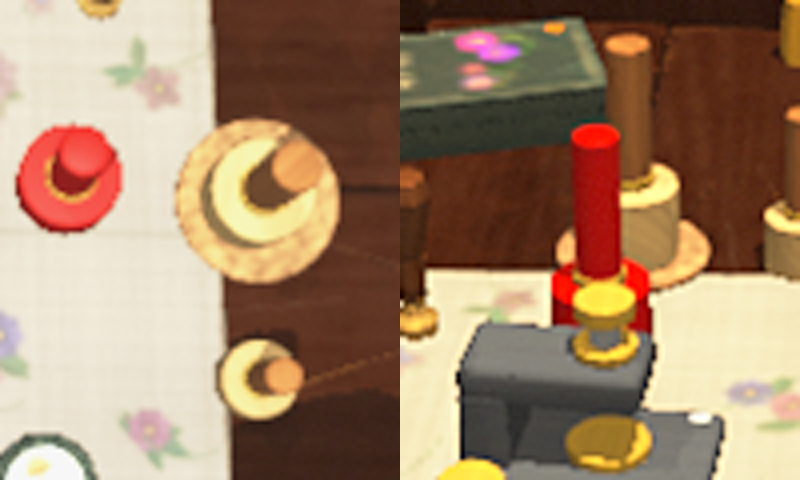

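The crop confirms the choice: the large pale mallet stands on the cork coaster, coaster centre at about top (404.5,240) and handle top at about top (416,231) / side (307,181). The red and the small pale ones are clearly separate.

```bash
python3 - <<'E'
from h import *
t=cv2.imread("pics/top0.png")[:,:,::-1].copy()
print([b for b in blobs(t[150:330,150:350].copy(),(20,170,120),(34,255,255),30)])
T,S=cam("top"),cam("side")
print("handle",tri(ray(T,416,231),ray(S,307,181)),onz(T,416,231,.132))
co=onz(T,404.5,240.2,.006);print("coaster",co,proj(S,co))
for n,a,b in (("card",(228.5,215.5),(267.5,290)),("empty",(303,238),(301,244))):
    print(n,tri(ray(T,*a),ray(S,*b)),onz(T,*a,.097))
rot=(R.from_euler('z',90,degrees=True)*R.from_euler('x',180,degrees=True)).as_rotvec()
print(rot)
p=onz(T,416,231,.132)
manip.move_ptp([p[0],p[1],.25],rot)
st=manip.read_state(); im=optics.snapshot("wrist"); cv2.imwrite("pics/w1.png",im[:,:,::-1])
print(st["clock"],st["tool_pos"],st["joint_pos"]); C=cam("wrist",st); print(proj(C,[p[0],p[1],.132]),proj(C,co))
E
```

```text
[]
handle (array([ 0.53183408, -0.21805667,  0.12716154]), np.float64(0.00025459395793259567)) [ 0.53100963 -0.2170598   0.132     ]
coaster [ 0.52965102 -0.21950086  0.006     ] [309.40476107 231.11682076]
card (array([0.55948799, 0.12392575, 0.09326164]), np.float64(0.002241828890708619)) [0.55771776 0.12299326 0.097     ]
empty (array([ 0.52080818, -0.01610494,  0.09544816]), np.float64(0.003981921736030067)) [ 0.51861485 -0.01629484  0.097     ]
[2.22144147e+00 2.22144147e+00 1.36024059e-16]
1.775 [ 0.53062666 -0.21786434  0.24996091] [-4.70670404e-01  3.75579595e-01  1.56753340e+00 -1.78741557e-04
  1.19855577e+00 -4.69006739e-01]
[314.9553766  229.64551394] [313.70968159 195.88708206]
```

View pics/w1.png

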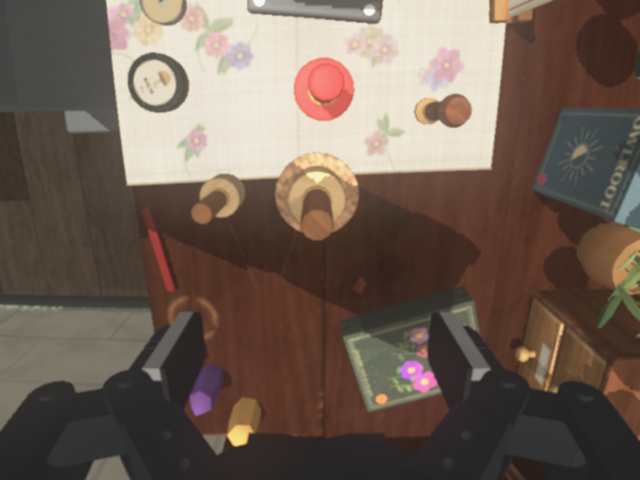

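The wrist view shows the handle top at about (317.5,224), the coaster centre at about (317,194), and the head partly hidden below the handle. Next I take the exact offsets from masks.

```bash
python3 - <<'E'
from h import *
st=manip.read_state(); C=cam("wrist",st); T=cam("top")
im=cv2.imread("pics/w1.png")[:,:,::-1].copy()
h=cv2.cvtColor(im,cv2.COLOR_RGB2HSV)
for y in range(150,246,6): print(y,[tuple(h[y,x]) for x in (290,305,317,330,345)])
print(onz(C,317.5,224,.132), onz(C,317,194,.006), onz(C,302,224,.132),onz(C,333,224,.132))
# top view: head top ellipse centre from crop (263,190)->px
print("head",onz(T,340+263/4,190+190/4,.050), "handle",onz(T,340+304/4,190+163/4,.132))
# coaster extents in both views
t=cv2.imread("pics/top0.png")[:,:,::-1].copy()
for n,I,K,c in (("t",t,T,(404,240)),("w",im,C,(317,194))):
    H=cv2.cvtColor(I,cv2.COLOR_RGB2HSV); m=cv2.inRange(H,(5,40,150),(32,190,255))
    m2=np.zeros_like(m);cv2.circle(m2,c,45 if n=="w" else 24,255,-1);m&=m2
    cn=max(cv2.findContours(m,0,2)[0],key=cv2.contourArea); e=cv2.fitEllipse(cv2.convexHull(cn)); print(n,e,onz(K,*e[0],.006))
E
```

```text
150 [(np.uint8(20), np.uint8(25), np.uint8(236)), (np.uint8(20), np.uint8(25), np.uint8(237)), (np.uint8(19), np.uint8(27), np.uint8(236)), (np.uint8(20), np.uint8(25), np.uint8(236)), (np.uint8(21), np.uint8(25), np.uint8(239))]
156 [(np.uint8(20), np.uint8(25), np.uint8(237)), (np.uint8(17), np.uint8(99), np.uint8(238)), (np.uint8(21), np.uint8(83), np.uint8(246)), (np.uint8(17), np.uint8(99), np.uint8(238)), (np.uint8(20), np.uint8(26), np.uint8(238))]
162 [(np.uint8(15), np.uint8(57), np.uint8(203)), (np.uint8(20), np.uint8(85), np.uint8(245)), (np.uint8(21), np.uint8(83), np.uint8(246)), (np.uint8(22), np.uint8(79), np.uint8(246)), (np.uint8(20), np.uint8(33), np.uint8(235))]
168 [(np.uint8(13), np.uint8(104), np.uint8(188)), (np.uint8(15), np.uint8(108), np.uint8(220)), (np.uint8(16), np.uint8(94), np.uint8(160)), (np.uint8(17), np.uint8(101), np.uint8(241)), (np.uint8(18), np.uint8(97), np.uint8(242))]
174 [(np.uint8(14), np.uint8(108), np.uint8(208)), (np.uint8(17), np.uint8(98), np.uint8(185)), (np.uint8(28), np.uint8(53), np.uint8(247)), (np.uint8(16), np.uint8(101), np.uin
[... 2447 characters left out ...]
 (np.uint8(10), np.uint8(120), np.uint8(68)), (np.uint8(11), np.uint8(125), np.uint8(98)), (np.uint8(11), np.uint8(120), np.uint8(70)), (np.uint8(12), np.uint8(113), np.uint8(63))]
[ 0.53275131 -0.21313413  0.132     ] [ 0.53292084 -0.21770137  0.006     ] [ 0.52214435 -0.21310185  0.132     ] [ 0.54336034 -0.21316355  0.132     ]
head [ 0.5296044  -0.21398054  0.05      ] handle [ 0.53145542 -0.21706124  0.132     ]
t ((403.0881042480469, 240.14028930664062), (41.26043701171875, 43.68954849243164), 172.724365234375) [ 0.52971254 -0.21661184  0.006     ]
w ((316.8316955566406, 192.06385803222656), (81.39797973632812, 84.62049865722656), 81.7823486328125) [ 0.53275723 -0.21575012  0.006     ]
```

```bash
python3 - <<'E'
from h import *
x,y=.5315,-.2155
manip.servo_line([x,y,.15],rate=.2)
print(manip.servo_line([x,y,.078],rate=.1,threshold=12))
manip.move_gripper(0.015)
s=manip.read_state(); print(s["clock"],s["tool_pos"],s["gripper_width"],s["finger_force"],s["wrist_force"])
manip.servo_line([x,y,.10],rate=.08)
s=manip.read_state(); print(s["tool_pos"],s["gripper_width"],s["finger_force"],s["wrist_force"])
manip.servo_line([x,y,.24],rate=.2)
a=optics.snapshot("side"); st=manip.read_state(); b=optics.snapshot("wrist")
print(st["clock"],st["tool_pos"])
cv2.imwrite("pics/s2.png",a[:,:,::-1])
cv2.imwrite("pics/c2.png",np.hstack([a[60:300,200:440],b[60:400,150:490][:240,:]])[:,:,::-1]); cv2.imwrite("pics/w2.png",b[:,:,::-1])
E
```

```text
False
3.9417 [ 0.53155828 -0.21558047  0.07831416] 0.02259553195363913 58.557026982307434 [-2.46705069  1.56586799  4.83249654]
[ 0.5317189  -0.21560055  0.1005146 ] 0.022958408413210476 58.75273525714874 [-0.77111454  0.63086537 -1.96652075]
5.2667 [ 0.53088304 -0.21517174  0.23837987]
```

View pics/c2.png

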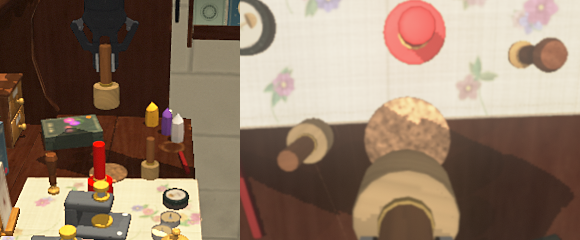

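The mallet hangs upright in the grip, its head at side (106,95 in the crop), and the coaster is bare. On to the card press.

```bash
python3 - <<'E'
from h import *
st={"tool_pos":np.array([.53088,-.21517,.23838]),"tcp_rot":manip.read_state()["tcp_rot"]}
C=cam("wrist",st); print("coaster",onz(C,318.5,199.5,.006), onz(C,318.5,156,.006))
manip.servo_line([.5585,.1235,.24],rate=.2)
manip.servo_line([.5585,.1235,.20],rate=.15)
a=optics.snapshot("side"); st=manip.read_state(); b=optics.snapshot("wrist")
print(st["clock"],st["tool_pos"],st["wrist_force"])
C=cam("wrist",st); p=st["tool_pos"]
print("cap pred wrist",proj(C,[p[0],p[1],.097]),"side",proj(cam("side"),[p[0],p[1],.097]),proj(cam("side"),[p[0],p[1],p[2]-.072]))
cv2.imwrite("pics/c3.png",np.hstack([cv2.resize(a[180:380,180:360],None,fx=2,fy=2),b[:400,140:500]])[:,:,::-1])
E
```

```text
coaster [ 0.53406159 -0.21766895  0.006     ] [ 0.53401744 -0.17604921  0.006     ]
7.6333 [0.55897735 0.12329717 0.20091105] [ 0.20721175 -0.4269798  -1.5677347 ]
cap pred wrist [314.17812491 236.98467073] side [268.43959405 287.96274155] [267.19088418 271.19966298]
```

View pics/c3.png

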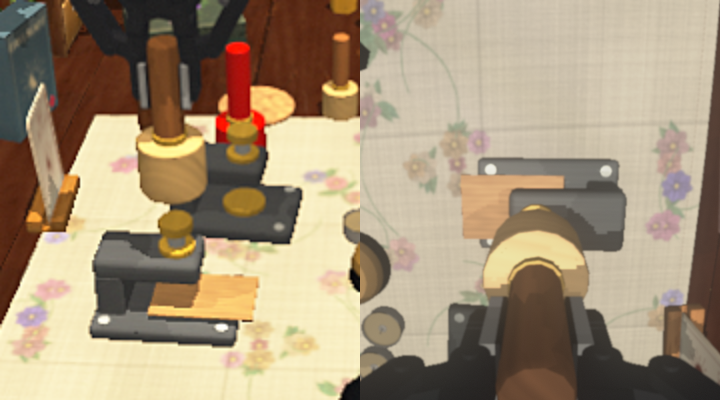

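The side view shows the head directly above the card press's cap (cap at 268,290, as predicted), with the brown card under it. Strike now.

```bash
python3 - <<'E'
from h import *
x,y=.5585,.1235
manip.servo_line([x,y,.176],rate=.08)
hit=manip.servo_line([x,y,.148],rate=.025,threshold=22)
s=manip.read_state(); print(hit,s["clock"],s["tool_pos"],s["wrist_force"],s["gripper_width"])
manip.sleep(.15); s=manip.read_state(); print(s["tool_pos"],s["wrist_force"])
a=optics.snapshot("side")
manip.servo_line([x,y,.20],rate=.06); manip.servo_line([x,y,.24],rate=.15)
b=optics.snapshot("side")
s=manip.read_state(); print(s["clock"],s["tool_pos"],s["wrist_force"],s["gripper_width"])
f=lambda i:cv2.resize(i[180:380,180:360],None,fx=2,fy=2)
cv2.imwrite("pics/c4.png",np.hstack([f(a),f(b)])[:,:,::-1])
E
```

```text
True 8.9167 [0.55888334 0.12359753 0.15717521] [-2.27686767e+00  3.50472232e-05  1.04370739e+01] 0.02274487522128001
[0.55888598 0.12359309 0.15715074] [-2.95063568 -1.06047633 10.63703706]
10.4583 [0.55803478 0.12341121 0.23885981] [ 0.08221862 -0.10230463 -1.81495637] 0.022555049822132772
```

View pics/c4.png

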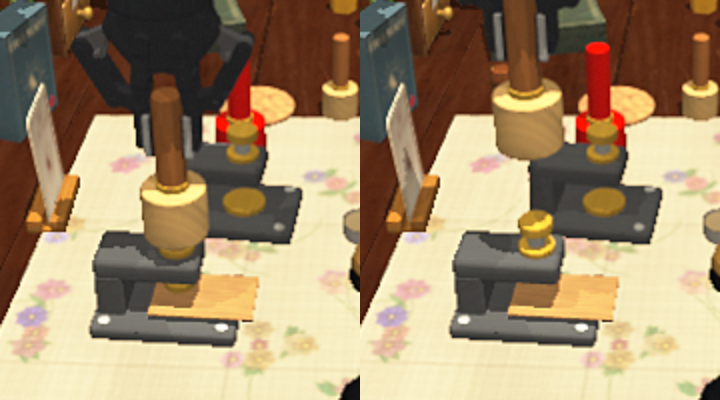

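The pin went fully home: TCP z 0.157 as expected, with about 12 N still held against the stop. In the second frame the cap is back up and the empty press is untouched. Next I put the mallet back.

```bash
python3 - <<'E'
from h import *
x,y=.532,-.2165
manip.servo_line([x,y,.24],rate=.2)
manip.servo_line([x,y,.10],rate=.15)
manip.sleep(.2)
st=manip.read_state(); b=optics.snapshot("wrist"); print(st["tool_pos"])
hit=manip.servo_line([x,y,.074],rate=.02,threshold=6)
s=manip.read_state(); print(hit,s["clock"],s["tool_pos"],s["wrist_force"])
manip.move_gripper(.085); manip.sleep(.2)
manip.servo_line([x,y,.16],rate=.08); manip.servo_line([x,y,.25],rate=.2)
manip.sleep(.2)
st=manip.read_state(); w=optics.snapshot("wrist"); print(st["clock"],st["tool_pos"],st["wrist_force"])
C=cam("wrist",st)
cv2.imwrite("pics/w5.png",w[:,:,::-1]);t=optics.snapshot("top")
f=lambda i:cv2.resize(i,(400,400),interpolation=cv2.INTER_CUBIC)
cv2.imwrite("pics/c5.png",np.hstack([f(w[145:245,265:365]),f(t[190:290,354:454])])[:,:,::-1])
np.save("st5.npy",st,allow_pickle=True); cv2.imwrite("pics/t5.png",t[:,:,::-1])
E
```

```text
[ 0.5323092  -0.21666657  0.10071488]
True 14.65 [ 0.53197956 -0.2165136   0.0782792 ] [-1.12039336  0.37554492  5.21187889]
17.4583 [ 0.53153317 -0.21626473  0.24851661] [ 0.20724589 -0.11406805  0.6849068 ]
```

View pics/c5.png

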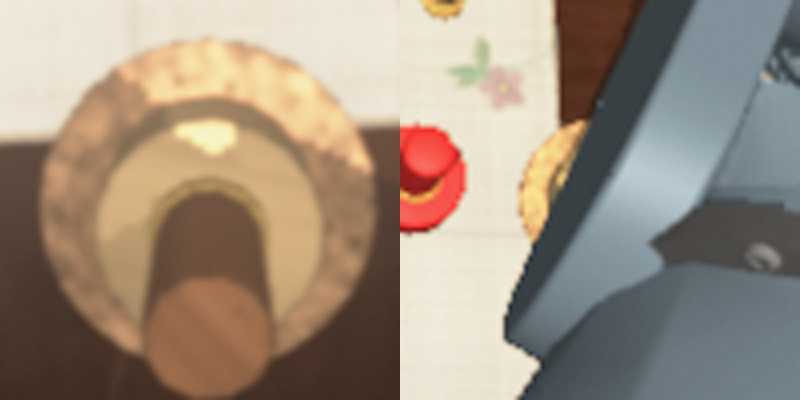

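The mallet stands upright on the coaster. In the left crop the coaster centre is at about (208,203), the head top at (210,230) and the handle top at (209,337). I check the centring with rays.

```bash
python3 - <<'E'
from h import *
st=np.load("st5.npy",allow_pickle=True).item(); C=cam("wrist",st)
g=lambda u,v,z: onz(C,265+u/4,145+v/4,z)[:2].round(4)
print("coaster",g(208.5,203,.006),"edges",g(40,203,.006),g(377,203,.006),g(208,38,.006))
print("head",g(210,230,.05),"edges",g(95,230,.05),g(325,230,.05),g(210,118,.05),"handle",g(209,337,.132))
E
```

```text
coaster [ 0.5331 -0.217 ] edges [ 0.4913 -0.2169] [ 0.5749 -0.2169] [ 0.533  -0.1766]
head [ 0.5334 -0.214 ] edges [ 0.508 -0.214] [ 0.5588 -0.214 ] [ 0.5334 -0.1893] handle [ 0.5331 -0.2145]
```

The offset is only about 3 mm. I move the arm aside and take one last look from the top and the side.

```bash
python3 - <<'E'
from h import *
manip.goto_joints([-1.311,.351,1.652,0,1.139,-.085]); manip.sleep(.3)
t=optics.snapshot("top"); s=optics.snapshot("side"); print(manip.read_state()["clock"])
f=lambda i:cv2.resize(i,(400,400),interpolation=cv2.INTER_CUBIC)
cv2.imwrite("pics/c6.png",np.hstack([f(t[190:290,354:454]),f(s[170:370,200:400])])[:,:,::-1])
E
```

```text
19.6417
```

View pics/c6.png

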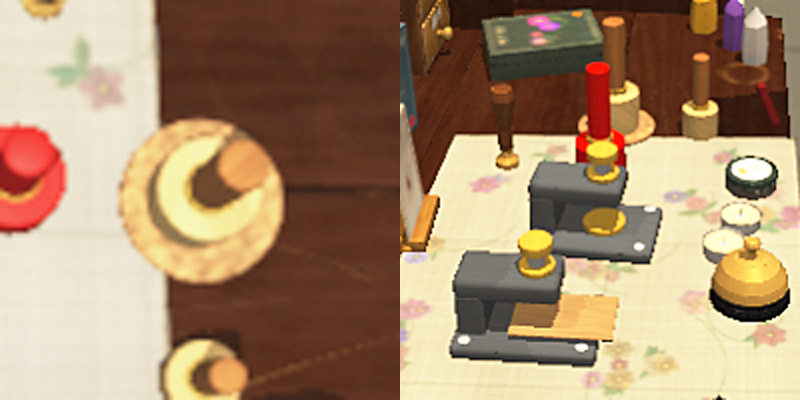

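The mallet stands centred on the coaster, with its head at the same pixels as at the start. Both pins are up and nothing else has moved.

```bash
python3 -c "
from plant import job_done
print(job_done())"
```

```text
the job is handed in; nothing more can be done
None
```

Job handed in at about 20 s: the mallet drove the card press's pin fully home, the pin sprang back up, and the mallet stands upright on its coaster, within about 3 mm of the middle; the empty press was not touched.

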